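Pointing check of a bearing-driver kit

ROBOT

A 6-joint arm with a two-finger parallel gripper is mounted at the origin on the work surface. World frame = base frame: x ahead of the robot, y to its left, z up, the work surface at z = 0. Lengths are in m, angles in degrees, forces in N, time in s.
With the tool pointing down it reaches from about 0.325 to 0.775 m from the base axis. Payload 5.5 kg.
Tool frame: the origin (TCP) lies midway between the tips of the shut fingers; the grasp point (between the pads) lies 19 mm behind it (env.grasp_offset is the distance from the TCP to the grasp point, in m); z points along the fingers, y is the direction in which the jaws open and shut (so a half turn about z gives the same grasp; the last joint's range is limited). The gripper opens to 85 mm and grips with 20 to 120 N. Pads are 22 mm wide; open, the fingers measure 114 mm over their backs; the gripper's body (76 mm by 85 mm) begins 54 mm behind the grasp point. The pads swing forward as they close: fully open they stand 13 mm farther back than shut.
Start: joints at [65.048, 5.22, 70.514, -0, 104.267, -3.249], TCP at [0.222, 0.557, 0.231] pointing down, gripper open.
Joint ranges: [-164.24, 164.24], [-49.07, 125.15], [9.68, 141.18], [-86.29, 266.29], [3.28, 154.24], [-151.56, 151.56]. Speed limits (degrees/s): [147.25, 147.25, 172.46, 180, 180, 180].

INTERFACE

Orientations are given as [roll, pitch, yaw] about the fixed x, y, z axes, in that order (R = Rz(yaw) Ry(pitch) Rx(roll)).
In Python, from station import env gives the robot as it stands. The module is installed in compiled form; this text tells all that it offers.
- The arm moves only by the tool servo_tool, never from a script. Its argument "moves" is a list of rows, each a list of 5 numbers: the finger opening in m, from 0 to 0.0854, then the shift along the world's x, y, z in m, then the turn about the world's z in rad. A call has 1 to 10 rows; each row shifts and turns the commanded pose from where the row before left it; what a row does not reach is not made up. A row lasts 1/10 s, in which the tool goes at most 50 mm and 8.59 degrees, less where a joint would pass 70% of its speed; a pose out of reach is approached as far as the arm can. A call with a gripper value outside its range is refused whole. The fingers move at their own pace and stop on an object; the grip force is fixed at half the most. Time passes only in rows, so rows that do not move let the fingers close. It gives the time, the measured TCP pose, the force and the opening at its end, in the units of the state.
- env.state(): the state, without advancing time (a new reading comes with each control period).
- env.get_image(name): name is "scene" or "top" or "wrist"; returns the picture (480x640x3 uint8, blue, green, red); there is no depth.
- env.camera_params(name): a dict with "fx", "fy", "cx", "cy" (pixels), "cam_to_world" (4x4, takes a point from camera to world coordinates); the wrist camera has in their place "mount" (4x4, takes a point from camera to tool coordinates, whose origin is the TCP and whose axes are the flange's). Camera axes: x right, y up, looking along -z (the intrinsics and any distortion apply to the point x, -y, -z); pixel columns grow to the right and rows downward; lengths in m; the calibration is good to about 2 mm. A picture is of the moment at which its call begins: read the wrist's pose just before it. camera_params takes no time and is no camera call.
- env.finish_job(): hands the job in, once; it reports no verdict.
Trained networks look in the newest picture that a camera, given by its name, has taken for a name from the list of things; names that differ only in an ending like _2 or _b are one class to them, and where a whole thing is asked for, a point or a joint stands for the part that bears it (a point fixed in the world has none). Each returns a list of dicts, best first, with "confidence" (0 to 1); they miss things now and then, are a little off and sometimes report something else, mostly with a low value. They report only what shows in the picture. A call takes as long as a camera call.
- env.search_frame(label, camera): "rect" ([centre column, centre row, width, height] in pixels, round what is visible of it).
- env.regions_of(label, camera): "mask" (480x640 bool, what is visible of it) and "rect" ([centre column, centre row, width, height] in pixels, round what is visible of it).
The state is a dict: "time": time; "qpos": joint angles; "qd": joint speeds; "effort": joint torques, N m; "tool_pos": TCP position; "tool_rot": TCP orientation; "contact_force": force on the tool from outside, world axes, zero at the start; "ft_torque": the same for the moment, N m; "gripper_width": opening from 0.0 (shut) to 1.0 (fully open).
Only numpy, scipy, OpenCV 4.12 (cv2) and the standard library are available. Lean on these libraries where they do the work, as an engineer would, in place of code of your own. Each camera call takes 0.05 s, during which the arm holds its last target.

TASK

Check the bearing-driver kit by pointing, without touching or moving anything: from straight above, with the fingertips a couple of centimetres over it, point at the one bare post in the open blue case and hold there for two seconds, so that the mechanic sees which place is empty. Then rise, cross over and point in the same way at the centre of the driver disc that was left out on the cardboard sheet, hold for two seconds and finish still pointing at it. Stay well above every other disc and part on the way, so that you point at nothing else.

Things in the scene. Friction and masses are not known exactly. Their poses are not given: they have to be found in the camera images.
- disc40_top (a point): centre of the upper face of the driver disc of 40 mm diameter: a plain dark-steel stepped disc, 15 mm thick, flat, with a 15 mm centre bore; its underside lies 15 mm below this point. It is either on a post of the case or left out on the cardboard sheet
- disc46_top (a point): centre of the upper face of the driver disc of 46 mm diameter: a plain dark-steel stepped disc, 15 mm thick, flat, with a 15 mm centre bore; its underside lies 15 mm below this point. It is either on a post of the case or left out on the cardboard sheet
- disc52_top (a point): centre of the upper face of the driver disc of 52 mm diameter: a plain dark-steel stepped disc, 15 mm thick, flat, with a 15 mm centre bore; its underside lies 15 mm below this point. It is either on a post of the case or left out on the cardboard sheet
- disc56_top (a point): centre of the upper face of the driver disc of 56 mm diameter: a plain dark-steel stepped disc, 15 mm thick, flat, with a 15 mm centre bore; its underside lies 15 mm below this point. It is either on a post of the case or left out on the cardboard sheet
- disc62_top (a point): centre of the upper face of the driver disc of 62 mm diameter: a plain dark-steel stepped disc, 15 mm thick, flat, with a 15 mm centre bore; its underside lies 15 mm below this point. It is either on a post of the case or left out on the cardboard sheet
- disc68_top (a point): centre of the upper face of the driver disc of 68 mm diameter: a plain dark-steel stepped disc, 15 mm thick, flat, with a 15 mm centre bore; its underside lies 15 mm below this point. It is either on a post of the case or left out on the cardboard sheet
- post1_top (a point): top of post 1 of the six posts in the open blue case: a round metal post 11 mm in diameter standing 26 mm above the case floor (case floor 3 mm above the bench), spaced 80 mm by 78 mm in two rows of three. A disc on it lies on the case floor with its top 11 mm below this point and its centre within 3 mm of the post's axis; one post is bare. The case walls are 42 mm high, 320 mm by 260 mm, the lid lies flat open beside it
- post2_top (a point): top of post 2 of the six posts in the open blue case: a round metal post 11 mm in diameter standing 26 mm above the case floor (case floor 3 mm above the bench), spaced 80 mm by 78 mm in two rows of three. A disc on it lies on the case floor with its top 11 mm below this point and its centre within 3 mm of the post's axis; one post is bare. The case walls are 42 mm high, 320 mm by 260 mm, the lid lies flat open beside it
- post3_top (a point): top of post 3 of the six posts in the open blue case: a round metal post 11 mm in diameter standing 26 mm above the case floor (case floor 3 mm above the bench), spaced 80 mm by 78 mm in two rows of three. A disc on it lies on the case floor with its top 11 mm below this point and its centre within 3 mm of the post's axis; one post is bare. The case walls are 42 mm high, 320 mm by 260 mm, the lid lies flat open beside it
- post4_top (a point): top of post 4 of the six posts in the open blue case: a round metal post 11 mm in diameter standing 26 mm above the case floor (case floor 3 mm above the bench), spaced 80 mm by 78 mm in two rows of three. A disc on it lies on the case floor with its top 11 mm below this point and its centre within 3 mm of the post's axis; one post is bare. The case walls are 42 mm high, 320 mm by 260 mm, the lid lies flat open beside it
- post5_top (a point): top of post 5 of the six posts in the open blue case: a round metal post 11 mm in diameter standing 26 mm above the case floor (case floor 3 mm above the bench), spaced 80 mm by 78 mm in two rows of three. A disc on it lies on the case floor with its top 11 mm below this point and its centre within 3 mm of the post's axis; one post is bare. The case walls are 42 mm high, 320 mm by 260 mm, the lid lies flat open beside it
- post6_top (a point): top of post 6 of the six posts in the open blue case: a round metal post 11 mm in diameter standing 26 mm above the case floor (case floor 3 mm above the bench), spaced 80 mm by 78 mm in two rows of three. A disc on it lies on the case floor with its top 11 mm below this point and its centre within 3 mm of the post's axis; one post is bare. The case walls are 42 mm high, 320 mm by 260 mm, the lid lies flat open beside it
- bearing_top (a point): top centre of a ball bearing on the sheet: bright ring, 62 mm outside, 30 mm bore, 16 mm high, not part of the kit
- gear_top (a point): top centre of a toothed gear on the sheet: bright steel, about 68 mm over the teeth, with a raised 36 mm hub, 26 mm high in all, not part of the kit
- piston_top (a point): centre of the open mouth of a brake caliper piston on the sheet: aluminium cup, 45 mm in diameter, 48 mm high, not part of the kit
- handle_mid (a point): middle of the driver handle lying in the long trough of the case: steel rod 22 mm thick, 210 mm long; this point is 11 mm above its underside
- socket_top (a point): top centre of a dark impact socket standing on the bench, 34 mm in diameter, 60 mm high
- sheet: the flat sheet of brown cardboard on the bench, 280 mm by 260 mm, 3 mm thick; origin under its centre. Four things lie on it: one driver disc, the bearing, the gear and the piston

How it is judged (in metres and radians):
On the way, in this order (a step that is already met when the one before it is completed fails the run):
1. the fingertips point at the bare post from just above and dwell there (((horizontal distance between the grasp point and post1_top below 0.022 m and z of the grasp point in the frame of post1_top between 0.012 and 0.075 m) or (horizontal distance between the grasp point and post2_top below 0.022 m and z of the grasp point in the frame of post2_top between 0.012 and 0.075 m) or (horizontal distance between the grasp point and post3_top below 0.022 m and z of the grasp point in the frame of post3_top between 0.012 and 0.075 m) or (horizontal distance between the grasp point and post4_top below 0.022 m and z of the grasp point in the frame of post4_top between 0.012 and 0.075 m) or (horizontal distance between the grasp point and post5_top below 0.022 m and z of the grasp point in the frame of post5_top between 0.012 and 0.075 m) or (horizontal distance between the grasp point and post6_top below 0.022 m and z of the grasp point in the frame of post6_top between 0.012 and 0.075 m)) and horizontal distance between the grasp point and disc40_top above 0.04 m and horizontal distance between the grasp point and disc46_top above 0.04 m and horizontal distance between the grasp point and disc52_top above 0.04 m and horizontal distance between the grasp point and disc56_top above 0.04 m and horizontal distance between the grasp point and disc62_top above 0.04 m and horizontal distance between the grasp point and disc68_top above 0.04 m), for 1.8 s.
2. the fingertips point at the disc left out on the sheet from just above and dwell there (((horizontal distance between the grasp point and disc40_top below 0.022 m and z of the grasp point in the frame of disc40_top between 0.012 and 0.075 m and not (horizontal distance between disc40_top and sheet above 0.16 m)) or (horizontal distance between the grasp point and disc46_top below 0.022 m and z of the grasp point in the frame of disc46_top between 0.012 and 0.075 m and not (horizontal distance between disc46_top and sheet above 0.16 m)) or (horizontal distance between the grasp point and disc52_top below 0.022 m and z of the grasp point in the frame of disc52_top between 0.012 and 0.075 m and not (horizontal distance between disc52_top and sheet above 0.16 m)) or (horizontal distance between the grasp point and disc56_top below 0.022 m and z of the grasp point in the frame of disc56_top between 0.012 and 0.075 m and not (horizontal distance between disc56_top and sheet above 0.16 m)) or (horizontal distance between the grasp point and disc62_top below 0.022 m and z of the grasp point in the frame of disc62_top between 0.012 and 0.075 m and not (horizontal distance between disc62_top and sheet above 0.16 m)) or (horizontal distance between the grasp point and disc68_top below 0.022 m and z of the grasp point in the frame of disc68_top between 0.012 and 0.075 m and not (horizontal distance between disc68_top and sheet above 0.16 m)))), for 1.8 s.
At the end, for the whole second after the job is handed in: After both dwells of 1.8 s the robot still points at the disc on the sheet: grasp point within 22 mm of its centre sideways and 12 to 75 mm above its top (fingertips just clear of it, up to about 55 mm above). Every disc and part is where it was, within 6 mm (((horizontal distance between the grasp point and disc40_top below 0.022 m and z of the grasp point in the frame of disc40_top between 0.012 and 0.075 m and not (horizontal distance between disc40_top and sheet above 0.16 m)) or (horizontal distance between the grasp point and disc46_top below 0.022 m and z of the grasp point in the frame of disc46_top between 0.012 and 0.075 m and not (horizontal distance between disc46_top and sheet above 0.16 m)) or (horizontal distance between the grasp point and disc52_top below 0.022 m and z of the grasp point in the frame of disc52_top between 0.012 and 0.075 m and not (horizontal distance between disc52_top and sheet above 0.16 m)) or (horizontal distance between the grasp point and disc56_top below 0.022 m and z of the grasp point in the frame of disc56_top between 0.012 and 0.075 m and not (horizontal distance between disc56_top and sheet above 0.16 m)) or (horizontal distance between the grasp point and disc62_top below 0.022 m and z of the grasp point in the frame of disc62_top between 0.012 and 0.075 m and not (horizontal distance between disc62_top and sheet above 0.16 m)) or (horizontal distance between the grasp point and disc68_top below 0.022 m and z of the grasp point in the frame of disc68_top between 0.012 and 0.075 m and not (horizontal distance between disc68_top and sheet above 0.16 m))) and distance of each of disc40_top, disc46_top, disc52_top, disc56_top, disc62_top, disc68_top, bearing_top, gear_top, piston_top, handle_mid, socket_top from where it was at the start of the episode below 0.006 m); the robot touches nothing.
It fails at once if the robot touches anything (contact force between any of the fingers, the arm and anything else above 0.5 N).
It fails at once if a disc or part is moved or lifted by more than 8 mm (distance of any of disc40_top, disc46_top, disc52_top, disc56_top, disc62_top, disc68_top, bearing_top, gear_top, piston_top, handle_mid, socket_top from where it was at the start of the episode above 0.008 m).
It fails at once if the fingertips come down (closer than about 45 mm) over the centre of a disc that is in its place in the case, or of another part on the sheet ((horizontal distance between the grasp point and disc40_top below 0.022 m and z of the grasp point in the frame of disc40_top below 0.065 m and horizontal distance between disc40_top and sheet above 0.16 m) or (horizontal distance between the grasp point and disc46_top below 0.022 m and z of the grasp point in the frame of disc46_top below 0.065 m and horizontal distance between disc46_top and sheet above 0.16 m) or (horizontal distance between the grasp point and disc52_top below 0.022 m and z of the grasp point in the frame of disc52_top below 0.065 m and horizontal distance between disc52_top and sheet above 0.16 m) or (horizontal distance between the grasp point and disc56_top below 0.022 m and z of the grasp point in the frame of disc56_top below 0.065 m and horizontal distance between disc56_top and sheet above 0.16 m) or (horizontal distance between the grasp point and disc62_top below 0.022 m and z of the grasp point in the frame of disc62_top below 0.065 m and horizontal distance between disc62_top and sheet above 0.16 m) or (horizontal distance between the grasp point and disc68_top below 0.022 m and z of the grasp point in the frame of disc68_top below 0.065 m and horizontal distance between disc68_top and sheet above 0.16 m) or (horizontal distance between the grasp point and bearing_top below 0.022 m and z of the grasp point in the frame of bearing_top below 0.065 m) or (horizontal distance between the grasp point and gear_top below 0.022 m and z of the grasp point in the frame of gear_top below 0.065 m) or (horizontal distance between the grasp point and piston_top below 0.022 m and z of the grasp point in the frame of piston_top below 0.065 m)).
It also fails if it takes over 43 s, if anything falls off the work surface, if the arm or the gripper's body presses on something with over 40 N, if the wrist force passes 120 N, or if a joint passes its speed limit or range.

## Working session

There is one attempt and no reset: what is moved stays moved. The work goes in short steps, Python scripts to look and compute and a tool call to move; the robot and the scene stay as the last step left them, time stands still between calls to the robot, and variables do not carry over. Pictures are saved under pics/ and viewed, and the job is handed in when it is done.

Besides the shell and the picture viewer there is one more tool, called after "Request:" as name(argument=value, ...), one argument or row to a line, values as JSON. servo_tool: Moves the arm, as the interface text tells. Its arguments: {"type":"object","properties":{"moves":{"type":"array"}},"required":["moves"]}

```bash
mkdir -p pics; python3 - <<'E'
from station import env
import cv2
for n in ("top","scene","wrist"):
    cv2.imwrite(f"pics/{n}0.png",env.get_image(n))
    p=env.camera_params(n);print(n,{k:(v.round(3).tolist() if hasattr(v,'round') and hasattr(v,'tolist') else v) for k,v in p.items()})
print(env.state(), env.grasp_offset)
E
```

```text
top {'fx': 461.71880495354156, 'fy': 461.71880495354156, 'cx': 317.08246475711013, 'cy': 241.64182500723325, 'cam_to_world': [[-0.018, 0.99, -0.139, 0.489], [-1.0, -0.018, 0.001, 0.059], [-0.002, 0.139, 0.99, 0.873], [0.0, 0.0, 0.0, 1.0]]}
scene {'fx': 436.2042541028562, 'fy': 436.2042541028562, 'cx': 315.3589798824531, 'cy': 236.0507314369832, 'cam_to_world': [[0.539, -0.504, 0.675, 1.188], [0.842, 0.333, -0.424, -0.321], [-0.011, 0.797, 0.604, 0.628], [0.0, 0.0, 0.0, 1.0]]}
wrist {'fx': 342.6862112009557, 'fy': 342.6862112009557, 'cx': 319.36514987367536, 'cy': 239.58634048464657, 'mount': [[0.002, 0.95, 0.312, 0.08], [1.0, -0.001, -0.001, 0.0], [-0.001, 0.312, -0.95, -0.143], [0.0, 0.0, 0.0, 1.0]]}
{'time': 0.15, 'qpos': array([ 6.50484424e+01,  5.25393706e+00,  7.05663975e+01,  4.52955206e-04,
        1.04268365e+02, -3.24833028e+00]), 'qd': array([ 0.00066785, -0.21359639, -0.17360336,  0.01412349,  0.07501725,
       -0.06889328]), 'effort': array([ 1.53980887e-03, -4.59370673e+01, -4.18525815e+01, -6.89056628e-05,
        9.61776590e-03,  3.91854059e-06]), 'tool_pos': array([0.22178112, 0.55726611, 0.2303993 ]), 'tool_rot': array([-1.79911468e+02, -5.46447668e-03,  1.58296880e+02]), 'contact_force': array([0.8532104 , 0.21290836, 0.5665147 ]), 'ft_torque': array([ 0.015206  ,  0.03028713, -0.01798686]), 'gripper_width': 0.9972846085887405} 0.0187
```

View pics/top0.png

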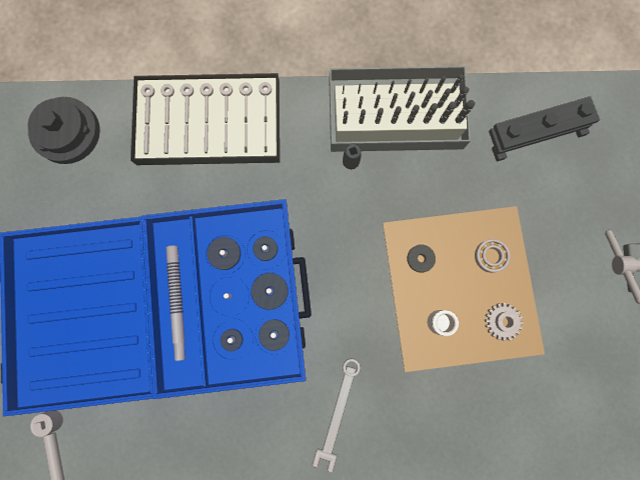

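View pics/scene0.png

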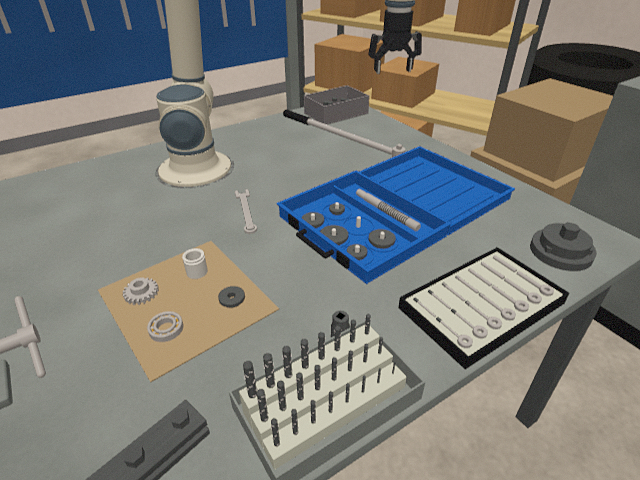

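View pics/wrist0.png

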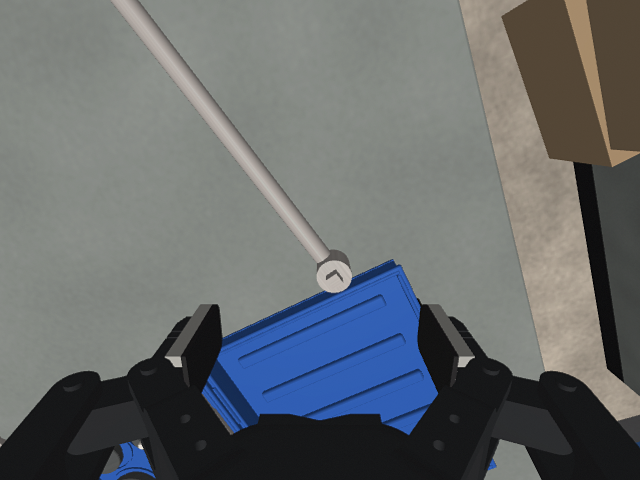

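The top view shows the bare post at about (226,296): its ring has no disc. The dark disc on the sheet is at about (421,258). The bearing is at (492,256), the gear at (505,322), the piston at (444,323) and the socket at (351,157). Next I'll work out their positions and check them against the networks and the scene camera.

```bash
cat > h.py <<'E'
from station import env
import numpy as np
def ray(n,u,v,z):
    p=env.camera_params(n);M=np.array(p["cam_to_world"])
    d=M[:3,:3]@np.array([(u-p["cx"])/p["fx"],-(v-p["cy"])/p["fy"],-1]);o=M[:3,3]
    return o+d*(z-o[2])/d[2]
def proj(n,X):
    p=env.camera_params(n);M=np.linalg.inv(np.array(p["cam_to_world"]))
    c=M[:3,:3]@X+M[:3,3];return p["cx"]+p["fx"]*c[0]/-c[2], p["cy"]-p["fy"]*c[1]/-c[2]
E
python3 - <<'E'
from h import *
import cv2
im=cv2.imread("pics/top0.png");sc=cv2.imread("pics/scene0.png")
z={"post1_top":.029,"disc":.018}
P={}
for k,u,v,zz in [("bare",226,296,.029),("p11",222,252,.029),("p12",265,247,.029),("p22",269,291,.029),("p31",230,340,.029),("p32",273,335,.029),("disc",421,258,.018),("bearing",492,256,.019),("gear",505,322,.029),("piston",444,321,.051),("socket",351,152,.06),("caseTR",286,201,.042),("caseBR",305,380,.042)]:
    P[k]=ray("top",u,v,zz);print(k,P[k].round(4),np.round(proj("scene",P[k])))
env.get_image("top");env.get_image("scene")
for l in ["disc40_top","disc52_top","post1_top"]:
    for c in ("top","scene"):
        print(l,c,[(np.round(r["rect"]).tolist(),round(r["confidence"],2)) for r in env.search_frame(l,c)][:6])
for k in("bare","disc"):
    cv2.drawMarker(im,tuple(int(round(a)) for a in proj("top",P[k])),(0,0,255),0,8);cv2.drawMarker(sc,tuple(int(round(a)) for a in proj("scene",P[k])),(0,0,255),0,8)
a=cv2.resize(im[200:400,190:450],None,fx=1.5,fy=2);a=cv2.resize(im[200:400,190:450],(390,300));b=cv2.resize(sc[150:350,200:460],(390,300))
cv2.imwrite("pics/m.png",np.vstack([cv2.resize(a,(390,300)),b]))
E
```

```text
bare [0.5109 0.2256 0.029 ] [358. 217.]
p11 [0.5915 0.2338 0.029 ] [382. 232.]
p12 [0.5994 0.1546 0.029 ] [356. 246.]
p22 [0.5185 0.1475 0.029 ] [333. 229.]
p31 [0.4324 0.2177 0.029 ] [336. 203.]
p32 [0.4398 0.1405 0.029 ] [312. 214.]
disc [ 0.575  -0.1342  0.018 ] [231. 294.]
bearing [ 0.5763 -0.266   0.019 ] [165. 322.]
gear [ 0.4555 -0.2772  0.029 ] [140. 283.]
piston [ 0.46   -0.1617  0.051 ] [194. 255.]
socket [ 0.7675 -0.0064  0.06  ] [341. 314.]
caseTR [0.6823 0.1143 0.042 ] [365. 269.]
caseBR [0.3626 0.0838 0.042 ] [276. 202.]
disc40_top top [([231.0, 342.0, 21.0, 22.0], 0.58)]
disc40_top scene [([338.0, 210.0, 20.0, 11.0], 0.57)]
disc52_top top [([423.0, 259.0, 25.0, 27.0], 0.84), ([157.0, 307.0, 312.0, 216.0], 0.37)]
disc52_top scene [([233.0, 296.0, 26.0, 23.0], 0.67), ([142.0, 290.0, 40.0, 29.0], 0.42)]
post1_top top [([157.0, 306.0, 313.0, 213.0], 0.64)]
post1_top scene []
```

View pics/m.png

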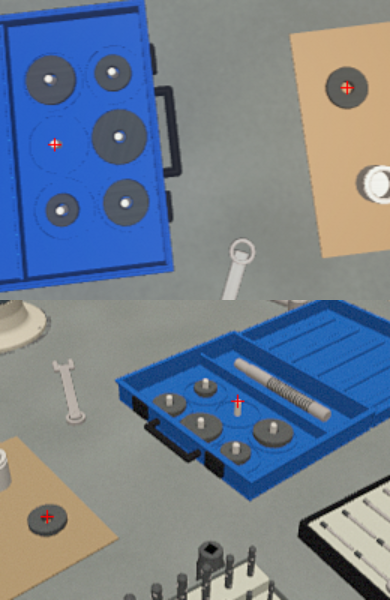

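The projected markers land on the bare post and the loose disc in both views, so the two cameras agree. The bare post is at (0.511, 0.226, 0.029) and the disc at (0.575, -0.134, 0.018). I'll shut the fingers and cross at height.

Request:
servo_tool(
  moves=[
    [0, 0.01, -0.012, 0, 0],
    [0, 0.024, -0.028, 0, 0],
    [0, 0.03, -0.034, 0, 0],
    [0, 0.03, -0.034, 0, 0],
    [0, 0.03, -0.034, 0, 0],
    [0, 0.03, -0.034, 0, 0],
    [0, 0.03, -0.034, 0, 0],
    [0, 0.03, -0.034, 0, 0],
    [0, 0.03, -0.034, 0, 0],
    [0, 0.024, -0.028, 0, 0],
  ],
)

```text
time: 1.55
tool_pos: [0.4913, 0.2483, 0.2315]
tool_rot: [-180.0, 0.0, 158.2]
contact_force: [0.3, 1.5, 0.5]
gripper_width: -0.002
```

Request:
servo_tool(
  moves=[
    [0, 0.015, -0.018, 0, 0],
    [0, 0.006, -0.007, 0, 0],
    [0, 0, 0, 0, 0],
    [0, 0, 0, 0, 0],
    [0, 0, 0, 0, 0],
  ],
)

```text
time: 2.05
tool_pos: [0.5102, 0.2275, 0.2315]
tool_rot: [180.0, -0.0, 158.4]
contact_force: [0.6, -0.5, -0.2]
gripper_width: 0.002
```

The arm is above the bare post, 2 mm off at most. I'll descend to TCP z of about 0.055, which puts the tips about 26 mm over the post.

Request:
servo_tool(
  moves=[
    [0, 0.001, -0.002, -0.012, 0],
    [0, 0, 0, -0.024, 0],
    [0, 0, 0, -0.03, 0],
    [0, 0, 0, -0.03, 0],
    [0, 0, 0, -0.025, 0],
    [0, 0, 0, -0.02, 0],
    [0, 0, 0, 0, 0],
    [0, 0, 0, 0, 0],
    [0, 0, 0, 0, 0],
  ],
)

```text
time: 2.95
tool_pos: [0.5124, 0.225, 0.0918]
tool_rot: [179.9, 0.1, 158.3]
contact_force: [0.5, -1.1, -0.2]
gripper_width: 0.0
```

```bash
python3 - <<'E'
from station import env
import cv2,numpy as np
a=env.get_image("top");b=env.get_image("scene")
cv2.imwrite("pics/p1.png",np.hstack([cv2.resize(a[180:400,180:440],(390,330)),cv2.resize(b[100:320,220:480],(390,330))]))
E
```

```text
(no output)
```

View pics/p1.png

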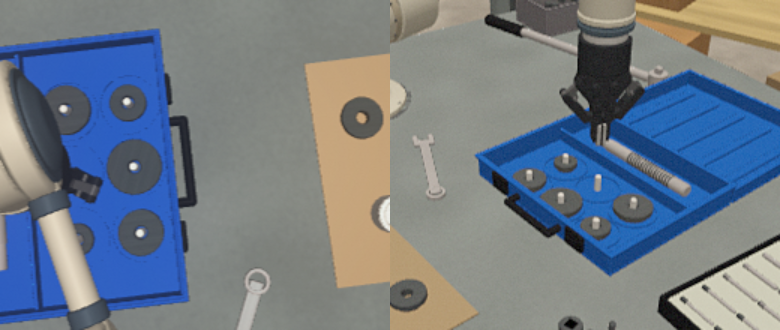

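The fingers are directly over the bare post and clear of everything. The arm still has about 36 mm to come down, and then it holds for more than 2 s.

Request:
servo_tool(
  moves=[
    [0, -0.001, 0.001, -0.01, 0],
    [0, 0, 0, -0.014, 0],
    [0, 0, 0, -0.01, 0],
    [0, 0, 0, -0.003, 0],
    [0, 0, 0, 0, 0],
    [0, 0, 0, 0, 0],
    [0, 0, 0, 0, 0],
    [0, 0, 0, 0, 0],
    [0, 0, 0, 0, 0],
    [0, 0, 0, 0, 0],
  ],
)

```text
time: 4.05
tool_pos: [0.511, 0.2255, 0.0535]
tool_rot: [180.0, 0.0, 158.3]
contact_force: [0.4, 0.6, -0.1]
gripper_width: -0.0
```

```bash
python3 - <<'E'
from station import env
import cv2,numpy as np
a=env.get_image("wrist");b=env.get_image("scene")
cv2.imwrite("pics/p2.png",np.hstack([cv2.resize(a,(400,300)),cv2.resize(b[120:320,220:480],(390,300))]))
E
```

```text
(no output)
```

View pics/p2.png

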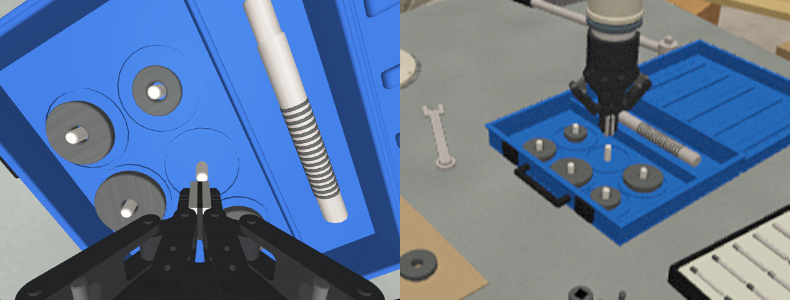

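Request:
servo_tool(
  moves=[
    [0, 0, 0, 0, 0],
    [0, 0, 0, 0, 0],
    [0, 0, 0, 0, 0],
    [0, 0, 0, 0, 0],
    [0, 0, 0, 0, 0],
    [0, 0, 0, 0, 0],
    [0, 0, 0, 0, 0],
    [0, 0, 0, 0, 0],
    [0, 0, 0, 0, 0],
    [0, 0, 0, 0, 0],
  ],
)

```text
time: 5.15
tool_pos: [0.5109, 0.2255, 0.0533]
tool_rot: [180.0, 0.0, 158.3]
contact_force: [1.0, -0.1, 0.1]
gripper_width: -0.003
```

Request:
servo_tool(
  moves=[
    [0, 0, 0, 0, 0],
    [0, 0, 0, 0, 0],
    [0, 0, 0, 0, 0],
    [0, 0, 0, 0, 0],
    [0, 0, 0, 0, 0],
    [0, 0, 0, 0, 0],
    [0, 0, 0, 0, 0],
    [0, 0, 0, 0, 0],
  ],
)

```text
time: 5.95
tool_pos: [0.5109, 0.2255, 0.0533]
tool_rot: [-180.0, 0.0, 158.3]
contact_force: [0.9, 0.2, 0.6]
gripper_width: -0.003
```

Both views show the fingers over the bare post, and they held there for about 2.5 s. Now the arm rises and crosses.

Request:
servo_tool(
  moves=[
    [0, 0, 0, 0.01, 0],
    [0, 0, 0, 0.025, 0],
    [0, 0, 0, 0.03, 0],
    [0, 0, 0, 0.03, 0],
    [0, 0, 0, 0.03, 0],
    [0, 0, 0, 0.025, 0],
    [0, 0, 0, 0.01, 0],
    [0, 0, 0, 0, 0],
  ],
)

```text
time: 6.75
tool_pos: [0.5116, 0.2257, 0.2155]
tool_rot: [179.9, 0.2, 158.3]
contact_force: [1.3, 0.5, -0.2]
gripper_width: 0.0
```

Request:
servo_tool(
  moves=[
    [0, 0.002, -0.012, 0, 0],
    [0, 0.005, -0.028, 0, 0],
    [0, 0.007, -0.04, 0, 0],
    [0, 0.007, -0.04, 0, 0],
    [0, 0.007, -0.04, 0, 0],
    [0, 0.007, -0.04, 0, 0],
    [0, 0.007, -0.04, 0, 0],
    [0, 0.007, -0.04, 0, 0],
    [0, 0.006, -0.03, 0, 0],
    [0, 0.005, -0.025, 0, 0],
  ],
)

```text
time: 7.75
tool_pos: [0.5699, -0.1123, 0.2106]
tool_rot: [-179.9, -0.2, 158.2]
contact_force: [0.6, 0.2, -0.1]
gripper_width: 0.001
```

Request:
servo_tool(
  moves=[
    [0, 0.003, -0.016, 0, 0],
    [0, 0.001, -0.008, 0, 0],
    [0, 0, 0, 0, 0],
    [0, 0, 0, 0, 0],
    [0, 0, 0, 0, 0],
  ],
)

```text
time: 8.25
tool_pos: [0.5749, -0.1324, 0.2134]
tool_rot: [180.0, 0.0, 158.4]
contact_force: [-1.0, 0.7, 0.2]
gripper_width: 0.0
```

Request:
servo_tool(
  moves=[
    [0, 0, -0.002, -0.01, 0],
    [0, 0, 0, -0.025, 0],
    [0, 0, 0, -0.03, 0],
    [0, 0, 0, -0.03, 0],
    [0, 0, 0, -0.025, 0],
    [0, 0, 0, -0.01, 0],
    [0, 0, 0, 0, 0],
    [0, 0, 0, 0, 0],
  ],
)

```text
time: 9.05
tool_pos: [0.5754, -0.1355, 0.0845]
tool_rot: [180.0, 0.1, 158.3]
contact_force: [-0.5, -0.4, 0.7]
gripper_width: 0.001
```

```bash
python3 - <<'E'
from station import env
import cv2,numpy as np
a=env.get_image("wrist");b=env.get_image("scene")
cv2.imwrite("pics/p3.png",np.hstack([cv2.resize(a,(400,300)),cv2.resize(b[170:370,80:340],(390,300))]))
E
```

```text
(no output)
```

View pics/p3.png

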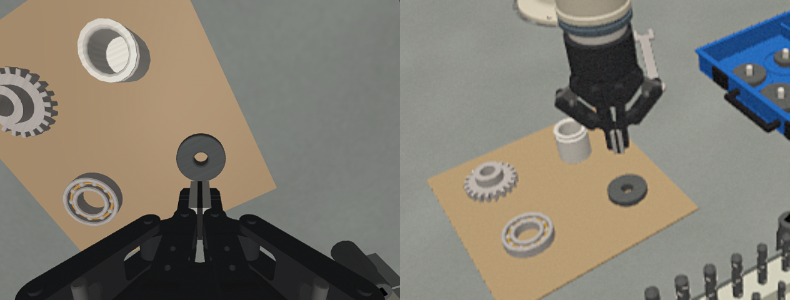

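The disc's bore at (200,157) lines up with the fingers, and the other parts are well clear. I'll descend the last 40 mm and hold.

Request:
servo_tool(
  moves=[
    [0, 0, 0.001, -0.01, 0],
    [0, 0, 0, -0.015, 0],
    [0, 0, 0, -0.01, 0],
    [0, 0, 0, -0.005, 0],
    [0, 0, 0, 0, 0],
    [0, 0, 0, 0, 0],
    [0, 0, 0, 0, 0],
    [0, 0, 0, 0, 0],
    [0, 0, 0, 0, 0],
    [0, 0, 0, 0, 0],
  ],
)

```text
time: 10.15
tool_pos: [0.575, -0.1346, 0.0436]
tool_rot: [180.0, 0.0, 158.3]
contact_force: [0.2, 0.2, 0.2]
gripper_width: -0.003
```

Request:
servo_tool(
  moves=[
    [0, 0, 0, 0, 0],
    [0, 0, 0, 0, 0],
    [0, 0, 0, 0, 0],
    [0, 0, 0, 0, 0],
    [0, 0, 0, 0, 0],
    [0, 0, 0, 0, 0],
    [0, 0, 0, 0, 0],
    [0, 0, 0, 0, 0],
    [0, 0, 0, 0, 0],
    [0, 0, 0, 0, 0],
  ],
)

```text
time: 11.15
tool_pos: [0.5749, -0.1345, 0.0433]
tool_rot: [-180.0, 0.0, 158.3]
contact_force: [0.1, -0.0, -0.0]
gripper_width: -0.0
```

Request:
servo_tool(
  moves=[
    [0, 0, 0, 0, 0],
    [0, 0, 0, 0, 0],
    [0, 0, 0, 0, 0],
    [0, 0, 0, 0, 0],
    [0, 0, 0, 0, 0],
    [0, 0, 0, 0, 0],
    [0, 0, 0, 0, 0],
    [0, 0, 0, 0, 0],
    [0, 0, 0, 0, 0],
    [0, 0, 0, 0, 0],
  ],
)

```text
time: 12.15
tool_pos: [0.5749, -0.1345, 0.0433]
tool_rot: [180.0, -0.0, 158.3]
contact_force: [-0.2, 0.1, 0.8]
gripper_width: -0.001
```

```bash
python3 - <<'E'
from station import env
import cv2,numpy as np
a=env.get_image("wrist");b=env.get_image("scene")
cv2.imwrite("pics/p4.png",np.hstack([cv2.resize(a,(400,300)),cv2.resize(b[170:370,80:340],(390,300))]))
E
```

```text
(no output)
```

View pics/p4.png

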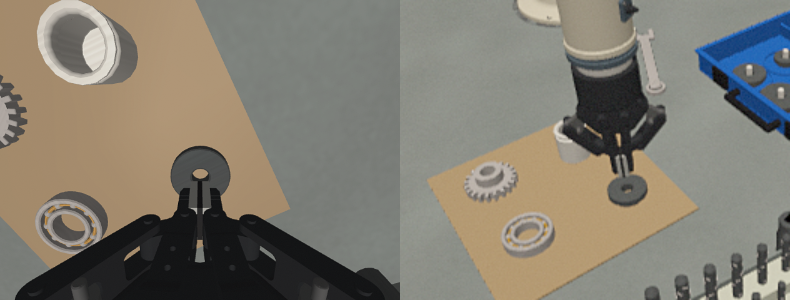

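The fingertips are over the disc's bore, and nothing has moved. I'm handing the job in.

```bash
python3 -c "
from station import env
print(env.finish_job())"
```

```text
the job is handed in; nothing more can be done
None
```

I pointed at both places and handed the job in at about 12 s, with the arm still pointing at the loose disc. No verdict was reported.

- **Bare post:** It is the middle post of the row nearer the handle, at about (0.511, 0.226). With the fingers shut, the tips held about 24 mm above it for about 2.5 s.
- **Disc on the sheet:** I crossed with the TCP at about 0.21 m and came down at about (0.575, -0.134). The tips held about 25 mm above the disc for over 2 s. The network labelled it the 52 mm disc in both fixed views (confidence 0.84 and 0.67).
- **Last checks:** The TCP was within about 1 mm of both measured targets. The final wrist and scene pictures show the fingers over the disc's bore and the parts in view where they were. The force readings stayed at noise level, mostly under 1 N and 1.5 N at most while in free air, so they cannot by themselves rule out a contact as light as 0.5 N. The pictures showed clear gaps.
- **Check that failed:** The network did not find the single posts; it reported the whole case instead. I took the bare post from the top picture, and its projected position matched the scene view.

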